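# Restock the solder reel feeder

## Task

Two reels of solder wire stand on the bench, beside two sloped feed lanes. Load both reels, one after the other, into the wider lane: set each one upright on the upper end of the lane, the end away from the robot, and let go so that it slides down by itself, the first to the stop and the second up against the first. Set them down rather than dropping or throwing them, and let the first come to rest before you load the second.

Things in the scene. Friction and masses are not known exactly. Their poses are not given: they have to be found in the camera images.
- spool_a_centre (a point): Centre (on the axis, half-way up) of one reel of solder wire: two round blue flanges, grey wire between them, standing on its lower flange. 54 mm in diameter, 43 mm high (centre 21.5 mm above its underside), upper flange 5 mm thick, wire 44 mm in diameter, about 0.27 kg. z is its axis.
- spool_b_centre (a point): The same point of the second, identical reel; either may go first. At rest the centre of the reel at the stop lies at x = -90, z = 50 mm in the wide feeder's frame, that of the next one at x = -39, z = 69 mm.
- wide_feeder: The wider of two fixed sloped metal lanes. Origin: centre of its underside, on the bench; +x uphill (away from the robot, within 12 degrees), z up. Slippery floor 240 mm long, 74 mm wide, rising 20 degrees to +x, 60 mm above the bench at x = 0; side guides 12 mm high, 4 mm thick; stop plate 43 mm high at the lower end. The other lane is 46 mm wide, too narrow for a reel.
- load_point (a point): Point on the wider lane's floor, on its centre line, 70 mm uphill of the middle and 50 mm short of the open upper end: a good place to set a reel down; once let go it slides. Axes as the wide feeder's. A reel held level over it first touches the sloped floor with its uphill rim, its underside then 10 mm above this point.
Not all that is in view belongs to the job. Leave any purple or turquoise look-alike of the part that bears spool_b_centre alone.

How it is judged:
By the outcome, as a careful person would: the job done as asked, in the order asked, and still so for the second after the job is handed in, with the robot touching nothing.
It also fails if it takes over 54 s, if anything falls off the work surface, if the arm or the gripper's body presses on something with over 40 N, if the wrist force passes 120 N, or if a joint passes its speed limit or range.

## Robot

A 6-joint arm with a two-finger parallel gripper is mounted at the origin on a cart in front of the work surface, level with it; the furniture and walls round the work are solid. World frame = base frame: x ahead of the robot, y to its left, z up, the work surface at z = 0. Lengths are in m, angles in degrees, forces in N, time in s.
With the tool pointing down it reaches from about 0.35 to 0.725 m from the base axis. Payload 4.3 kg.
Tool frame: the origin (TCP) lies midway between the tips of the shut fingers; the grasp point (between the pads) lies 19 mm behind it (env.hold_point_z is the distance from the TCP to the grasp point, in m); y points along the fingers, x is the direction in which the jaws open and shut, and the axes are right-handed (so a half turn about y gives the same grasp; the last joint's range is limited). The gripper opens to 85 mm and grips with 20 to 120 N. Pads are 22 mm wide; open, the fingers measure 114 mm over their backs; the gripper's body (76 mm by 85 mm) begins 54 mm behind the grasp point. The pads swing forward as they close: fully open they stand 13 mm farther back than shut.
Start: joints at [-78.226, 21.618, 4.641, 73.018, 0, 83.68], TCP at [0.179, -0.547, 0.231] pointing down, gripper open.
Joint ranges: [-156.06, 156.06], [-48.1, 94.91], [-58.44, 69.94], [-101.28, 121.22], [-78.64, 73.56], [-180, 180]. Speed limits (degrees/s): [147.25, 147.25, 180, 180, 180, 180].

## Interface

Orientations are given as [roll, pitch, yaw] about the fixed x, y, z axes, in that order (R = Rz(yaw) Ry(pitch) Rx(roll)).
In Python, from station import monitor, viewer, ticket, env gives the robot as it stands. The module is installed in compiled form; this text tells all that it offers.
- The arm moves only by the tool apply_moves, never from a script. Its argument "steps" is a list of rows, each an object of numbers: "hand": the opening in per cent of the stroke, from 0 (shut) to 100 (fully open); "tx", "ty", "tz": the shift along the tool's x, y, z in mm; "twist": the turn about the tool's y in degrees. A call has 1 to 5 rows; each row shifts and turns the commanded pose from where the row before left it, along the tool's axes as they then stand; what a row does not reach is not made up. A row lasts 1/8 s, in which the tool goes at most 62.5 mm and 10.7 degrees, less where a joint would pass 70% of its speed; a pose out of reach is approached as far as the arm can. A call is refused whole if a number of a shift passes 62.5 or a number of a turn 10.7, either way. A call with a gripper value outside its range is refused whole. The fingers move at their own pace and stop on an object; "grip_force" is the grip in N (left out, the last holds). Time passes only in rows, so rows that do not move let the fingers close. It gives the time, the measured TCP pose, the force and the opening at its end, in the units of the state.
- monitor.get_obs(): the state, without advancing time (a new reading comes with each control period).
- viewer.snapshot(name): name is "scene" or "top" or "wrist"; returns the picture (420x560x3 uint8, red, green, blue); there is no depth.
- viewer.calibration(name): a dict with "intrinsics" (3x3 intrinsics, pixels), "D" ([k1, k2, p1, p2, k3] as OpenCV has them; the pictures are not rectified), "world_to_cam" (4x4, takes a point from world to camera coordinates). Camera axes: x right, y up, looking along -z (the intrinsics and any distortion apply to the point x, -y, -z); pixel columns grow to the right and rows downward; lengths in m; the calibration is good to about 2 mm. A picture is of the moment at which its call begins: read the wrist's pose just before it. calibration takes no time and is no camera call; for the wrist camera it gives the pose at the moment of the call.
- ticket.close_job(): hands the job in, once; it reports no verdict.
The state is a dict: "time": time; "joint_pos": joint angles; "joint_vel": joint speeds; "joint_torque": joint torques, N m; "position": TCP position; "orientation": TCP orientation; "wrist_force": force on the tool from outside, world axes, zero at the start; "ft_torque": the same for the moment, N m; "opening": finger opening in m.
Only numpy, scipy, OpenCV 4.12 (cv2) and the standard library are available. Lean on these libraries where they do the work, as an engineer would, in place of code of your own. Each camera call takes 0.05 s, during which the arm holds its last target.

## Working session

There is one attempt and no reset: what is moved stays moved. The work goes in short steps, Python scripts to look and compute and a tool call to move; the robot and the scene stay as the last step left them, time stands still between calls to the robot, and variables do not carry over. Pictures are saved under pics/ and viewed, and the job is handed in when it is done.

Besides the shell and the picture viewer there is one more tool, called after "Request:" by a JSON object that holds its "fn" and its "kwargs". apply_moves: Moves the arm, as the interface text tells. Its arguments: {"type":"object","properties":{"steps":{"type":"array"},"grip_force":{"type":"number"}},"required":["steps"]}

```bash
mkdir -p pics; python3 - <<'E'
from station import monitor, viewer, ticket, env
import cv2
print(monitor.get_obs()); print(env.hold_point_z)
for n in ["scene","top","wrist"]:
    im=viewer.snapshot(n); cv2.imwrite(f"pics/{n}0.png",im[:,:,::-1]); print(n,viewer.calibration(n))
E
```

```text
{'time': 0.0, 'joint_pos': array([-7.82270733e+01,  2.16635104e+01,  4.56167787e+00,  7.30189897e+01,
        6.46649004e-05,  8.36798600e+01]), 'joint_vel': array([ 0.04100284,  0.05779246,  0.04175137,  0.0577591 , -0.01829697,
       -0.04160328]), 'joint_torque': array([ 2.34101590e-04, -4.63604379e+01,  2.69875449e+01,  2.06452649e-02,
       -8.95352196e-05,  3.24616414e-07]), 'position': array([ 0.17843698, -0.54590551,  0.23033633]), 'orientation': array([-89.98663515,   0.12008079, -71.90691935]), 'wrist_force': array([-0.4543426 ,  0.71918039,  0.18289269]), 'ft_torque': array([-0.06249257, -0.0183042 , -0.04059802]), 'opening': 0.08544546872755426}
0.0187
scene {'intrinsics': array([[445.24656193,   0.        , 274.91755516],
       [  0.        , 445.24656193, 208.53265243],
       [  0.        ,   0.        ,   1.        ]]), 'D': array([0.01406974, 0.        , 0.        , 0.        , 0.        ]), 'world_to_cam': array([[-0.75600373, -0.65426466, -0.01990274,  0.42397729],
       [ 0.33495198, -0.41280308,  0.84699515, -0.20053043],
       [-0.56237491,  0.63366503,  0.
[... 514 characters left out ...]
66380e-01],
       [-1.56304315e-01, -4.78806275e-03,  9.87697340e-01,
        -1.24461617e+00],
       [ 0.00000000e+00,  0.00000000e+00,  0.00000000e+00,
         1.00000000e+00]])}
wrist {'intrinsics': array([[299.03775886,   0.        , 282.0986465 ],
       [  0.        , 299.03775886, 211.81063977],
       [  0.        ,   0.        ,   1.        ]]), 'D': array([-0.04805104,  0.        ,  0.        ,  0.        ,  0.        ]), 'world_to_cam': array([[ 0.30961995, -0.95085932, -0.00143055, -0.57411666],
       [ 0.91312079,  0.29775046, -0.27848714,  0.03500814],
       [ 0.26522804,  0.08491891,  0.96043889, -0.37980353],
       [ 0.        ,  0.        ,  0.        ,  1.        ]])}
```

View pics/scene0.png

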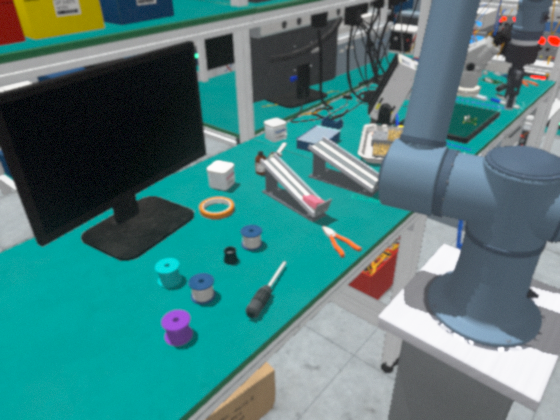

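View pics/top0.png

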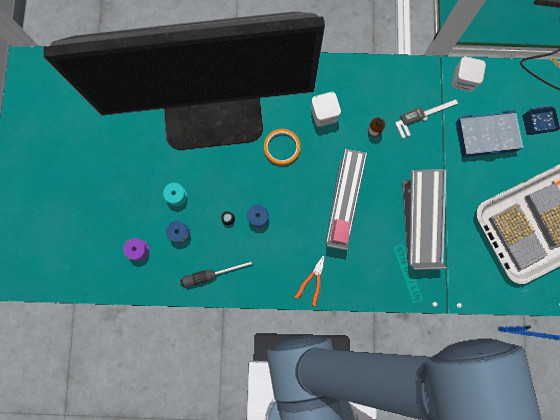

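View pics/wrist0.png

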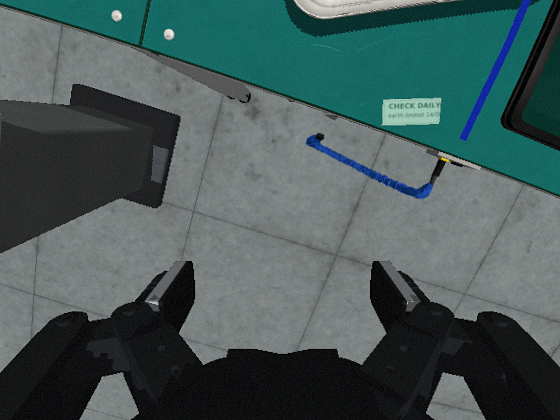

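```bash
python3 - <<'E'
import cv2
im=cv2.imread("pics/top0.png")
cv2.imwrite("pics/c1.png",cv2.resize(im[170:270,110:290],None,fx=4,fy=4,interpolation=cv2.INTER_CUBIC))
cv2.imwrite("pics/c2.png",cv2.resize(im[140:280,310:460],None,fx=4,fy=4,interpolation=cv2.INTER_CUBIC))
E
```

```text
(no output)
```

View pics/c1.png

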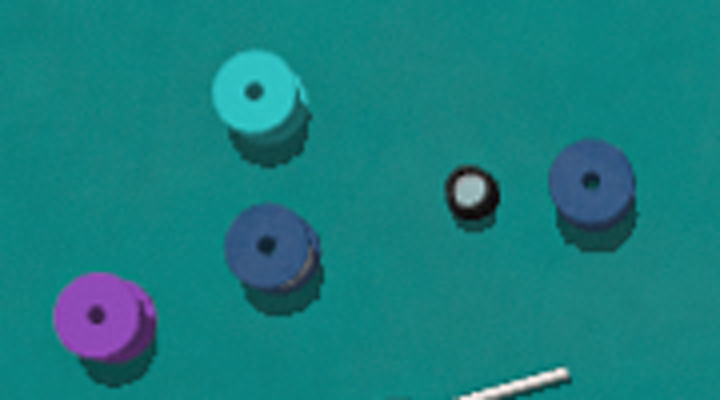

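View pics/c2.png

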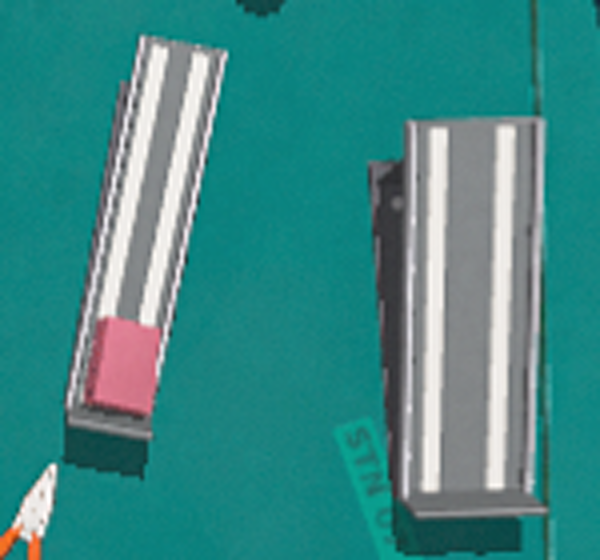

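```bash
cat > h.py <<'E'
import numpy as np, cv2
from scipy.optimize import least_squares
def proj(P,c):
    P=np.atleast_2d(P); T=c["world_to_cam"]; q=P@T[:3,:3].T+T[:3,3]; q=q*[1,-1,-1]
    return cv2.projectPoints(q.reshape(-1,1,3),np.zeros(3),np.zeros(3),c["intrinsics"],c["D"])[0].reshape(-1,2)
def atz(uv,c,z):
    T=c["world_to_cam"]; u=cv2.undistortPoints(np.array([[uv]],float),c["intrinsics"],c["D"])[0,0]
    d=T[:3,:3].T@np.array([u[0],-u[1],-1]); o=-T[:3,:3].T@T[:3,3]
    return o+d*(z-o[2])/d[2]
a=np.radians(20)
def lane(s,y,n,p):
    x=s*np.cos(a)-n*np.sin(a); z=.06+s*np.sin(a)+n*np.cos(a)
    return np.array([p[0]+x*np.cos(p[2])-y*np.sin(p[2]),p[1]+x*np.sin(p[2])+y*np.cos(p[2]),z])
E
cat > f.py <<'E'
from h import *
from station import viewer
c=viewer.calibration("top"); cs=viewer.calibration("scene")
for n,uv in dict(a=(176.7,231.4),b=(257.6,215.3)).items():
    p=atz(uv,c,.043); print(n,p.round(4),proj(p,cs).round(1))
off=np.array([310,140])-.375
obs=[(406,121),(544,119),(396,500),(531,494),]
obs=np.array(obs)/4+off
L=[(.12,.041,.012),(.12,-.041,.012),(-.115,.041,.012),(-.115,-.041,.012)]
f=lambda p:(proj([lane(*l,p) for l in L],c)-obs).ravel()
r=least_squares(f,[.5,-.2,0]); print(r.x,np.degrees(r.x[2]),r.fun.round(2))
p=r.x
for nm in ["top","scene"]:
    im=cv2.imread(f"pics/{nm}0.png"); cc=viewer.calibration(nm)
    if nm=="top": x0,y0,w,h=380,160,80,120
    else: x0,y0,w,h=290,120,110,90
    k=5; im=cv2.resize(im[y0:y0+h,x0:x0+w],None,fx=k,fy=k,interpolation=cv2.INTER_CUBIC)
    def line(l1,l2,col):
        q=(proj([lane(*l1,p),lane(*l2,p)],cc)-[x0,y0]+.5)*k
        cv2.line(im,tuple(q[0].astype(int).tolist()),tuple(q[1].astype(int).tolist()),col,1)
    for y in(.041,-.041): line((-.12,y,.012),(.12,y,.012),(0,0,255))
    for y in(.037,-.037): line((-.12,y,0),(.12,y,0),(0,255,255))
    for s in(-.12,.12): line((s,-.037,0),(s,.037,0),(0,255,255))
    cv2.imwrite(f"pics/ov_{nm}.png",im)
lp=lane(.07,0,0,p); print("load",lp.round(4))
E
python3 f.py
```

```text
a [0.4644 0.3494 0.043 ] [[200.6 281.1]]
b [0.5106 0.148  0.043 ] [[250.6 230.6]]
[ 0.51337675 -0.27007462  0.05347095] 3.063659518348662 [ 0.41  0.51 -0.41  0.19  0.62 -0.63 -0.62 -0.06]
load [ 0.5791 -0.2666  0.0839]
```

```bash
python3 -c "
import cv2,numpy as np
a=cv2.imread('pics/ov_top.png');b=cv2.imread('pics/ov_scene.png')
a=cv2.resize(a,(396,595));b=cv2.resize(b,(400,327));o=np.zeros((595,798,3),np.uint8);o[:,:396]=a;o[:327,398:]=b;cv2.imwrite('pics/ov.png',o)"
```

```text
(no output)
```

View pics/ov.png

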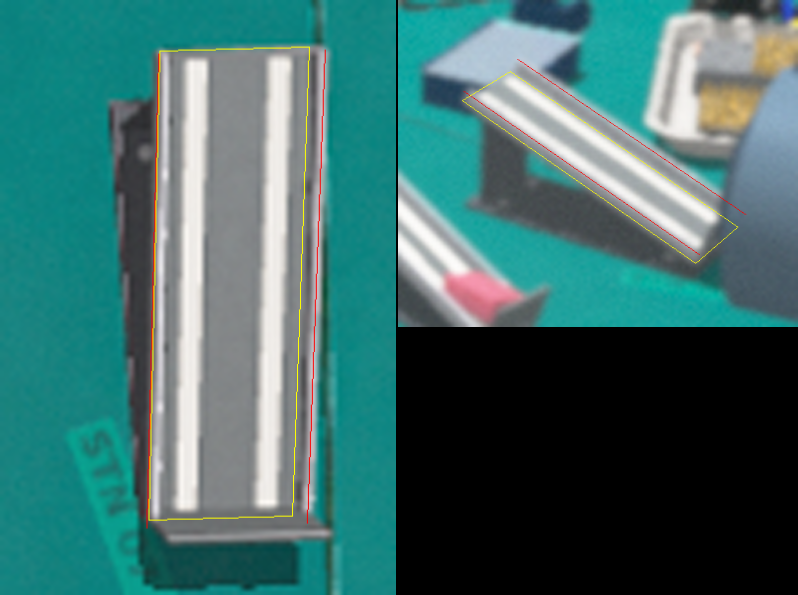

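```bash
cat > plan.py <<'E'
# usage: plan.py x y z yaw [step mm] [nrows]
import sys; from h import *; from station import monitor
o=monitor.get_obs(); p=np.array(o["position"]); yaw=o["orientation"][2]
t=list(map(float,sys.argv[1:5])); st=float(sys.argv[5]) if len(sys.argv)>5 else 55
T=np.array(t[:3]); dy=(t[3]-yaw+180)%360-180
if abs(t[3]-yaw)<=200: dy=t[3]-yaw
print("now",o["time"],p.round(4),o["orientation"].round(2),"f",o["wrist_force"].round(1),"open",round(o["opening"],4),"j",o["joint_pos"].round(0))
n=max(1,int(np.ceil(max(np.linalg.norm(T-p)*1000/st,abs(dy)/10.3-1e-6))))
d=(T-p)*1000/n
for i in range(n):
    y=np.radians(yaw+dy*i/n); ax=np.array([np.cos(y),np.sin(y),0]); az=np.array([-np.sin(y),np.cos(y),0])
    print(dict(tx=round(float(d@ax),1),ty=round(float(-d[2]),1),tz=round(float(d@az),1),twist=round(-dy/n,2)))
E
python3 plan.py .46 -.27 .30 93
python3 - <<'E'
from h import *
from station import viewer
c=viewer.calibration("top")
for n,uv,z in [("turq",(173.7,192.5),.043),("purp",(134.3,249),.043),("bottle",(227.5,217.5),.025)]: print(n,atz(uv,c,z).round(3))
E
```

```text
now 0.15 [ 0.1785 -0.5461  0.2306] [-89.99   0.09 -71.9 ] f [-0.3 -0.1 -0.4] open 0.0855 j [-78.  22.   5.  73.  -0.  84.]
{'tx': -10.3, 'ty': -4.1, 'tz': 20.8, 'twist': np.float64(-9.7)}
{'tx': -6.6, 'ty': -4.1, 'tz': 22.2, 'twist': np.float64(-9.7)}
{'tx': -2.8, 'ty': -4.1, 'tz': 23.0, 'twist': np.float64(-9.7)}
{'tx': 1.1, 'ty': -4.1, 'tz': 23.2, 'twist': np.float64(-9.7)}
{'tx': 5.0, 'ty': -4.1, 'tz': 22.6, 'twist': np.float64(-9.7)}
{'tx': 8.7, 'ty': -4.1, 'tz': 21.5, 'twist': np.float64(-9.7)}
{'tx': 12.2, 'ty': -4.1, 'tz': 19.7, 'twist': np.float64(-9.7)}
{'tx': 15.4, 'ty': -4.1, 'tz': 17.4, 'twist': np.float64(-9.7)}
{'tx': 18.1, 'ty': -4.1, 'tz': 14.5, 'twist': np.float64(-9.7)}
{'tx': 20.3, 'ty': -4.1, 'tz': 11.3, 'twist': np.float64(-9.7)}
{'tx': 21.9, 'ty': -4.1, 'tz': 7.7, 'twist': np.float64(-9.7)}
{'tx': 22.9, 'ty': -4.1, 'tz': 3.9, 'twist': np.float64(-9.7)}
{'tx': 23.2, 'ty': -4.1, 'tz': -0.0, 'twist': np.float64(-9.7)}
{'tx': 22.9, 'ty': -4.1, 'tz': -3.9, 'twist': np.float64(-9.7)}
{'tx': 21.9, 'ty': -4.1, 'tz': -7.7, 'twist': np.float64(-9.7)}
{'tx': 20.3, 'ty': -4.1, 'tz': -11.3, 'twist': np.float64(-9.7)}
{'tx': 18.1, 'ty': -4.1, 'tz': -14.6, 'twist': np.float64(-9.7)}
turq [0.563 0.363 0.043]
purp [0.417 0.453 0.043]
bottle [0.506 0.225 0.025]
```

Request:
{"fn": "apply_moves", "kwargs": {"steps": [{"tx": -10,"ty": -4,"tz": 21,"twist": -9.7,"hand": 88},{"tx": -7,"ty": -4,"tz": 22,"twist": -9.7},{"tx": -3,"ty": -4,"tz": 23,"twist": -9.7},{"tx": 1,"ty": -4,"tz": 23,"twist": -9.7},{"tx": 5,"ty": -4,"tz": 23,"twist": -9.7}]}}

```text
validation failed for argument at $.st...
```

Request:
{"fn": "apply_moves", "kwargs": {"steps": [{"tx": 9,"ty": -4,"tz": 22,"twist": -9.7},{"tx": 12,"ty": -4,"tz": 20,"twist": -9.7},{"tx": 15,"ty": -4,"tz": 17,"twist": -9.7},{"tx": 18,"ty": -4,"tz": 15,"twist": -9.7},{"tx": 20,"ty": -4,"tz": 11,"twist": -9.7}]}}

```text
validation failed for argument at $.st...
```

Request:
{"fn": "apply_moves", "kwargs": {"steps": [{"tx": 22,"ty": -4,"tz": 8,"twist": -9.7},{"tx": 23,"ty": -4,"tz": 4,"twist": -9.7},{"tx": 23,"ty": -4,"tz": 0,"twist": -9.7},{"tx": 23,"ty": -4,"tz": -4,"twist": -9.7},{"tx": 22,"ty": -4,"tz": -8,"twist": -9.7}]}}

```text
validation failed for argument at $.st...
```

Request:
{"fn": "apply_moves", "kwargs": {"steps": [{"tx": 20,"ty": -4,"tz": -11,"twist": -9.7},{"tx": 18,"ty": -4,"tz": -15,"twist": -9.7},{"tx": 0}]}}

```text
validation failed for argument at $.st...
```

```bash
python3 plan.py .46 -.27 .30 93; python3 - <<'E'
from h import *
from station import viewer
c=viewer.calibration("wrist");im=viewer.snapshot("wrist")
np.save("w1.npy",c["world_to_cam"])
cv2.imwrite("pics/w1.png",im[:,:,::-1])
E
```

```text
now 0.15 [ 0.1785 -0.5461  0.2306] [-89.99   0.09 -71.9 ] f [-0.3 -0.1 -0.4] open 0.0855 j [-78.  22.   5.  73.  -0.  84.]
{'tx': -10.3, 'ty': -4.1, 'tz': 20.8, 'twist': np.float64(-9.7)}
{'tx': -6.6, 'ty': -4.1, 'tz': 22.2, 'twist': np.float64(-9.7)}
{'tx': -2.8, 'ty': -4.1, 'tz': 23.0, 'twist': np.float64(-9.7)}
{'tx': 1.1, 'ty': -4.1, 'tz': 23.2, 'twist': np.float64(-9.7)}
{'tx': 5.0, 'ty': -4.1, 'tz': 22.6, 'twist': np.float64(-9.7)}
{'tx': 8.7, 'ty': -4.1, 'tz': 21.5, 'twist': np.float64(-9.7)}
{'tx': 12.2, 'ty': -4.1, 'tz': 19.7, 'twist': np.float64(-9.7)}
{'tx': 15.4, 'ty': -4.1, 'tz': 17.4, 'twist': np.float64(-9.7)}
{'tx': 18.1, 'ty': -4.1, 'tz': 14.5, 'twist': np.float64(-9.7)}
{'tx': 20.3, 'ty': -4.1, 'tz': 11.3, 'twist': np.float64(-9.7)}
{'tx': 21.9, 'ty': -4.1, 'tz': 7.7, 'twist': np.float64(-9.7)}
{'tx': 22.9, 'ty': -4.1, 'tz': 3.9, 'twist': np.float64(-9.7)}
{'tx': 23.2, 'ty': -4.1, 'tz': -0.0, 'twist': np.float64(-9.7)}
{'tx': 22.9, 'ty': -4.1, 'tz': -3.9, 'twist': np.float64(-9.7)}
{'tx': 21.9, 'ty': -4.1, 'tz': -7.7, 'twist': np.float64(-9.7)}
{'tx': 20.3, 'ty': -4.1, 'tz': -11.3, 'twist': np.float64(-9.7)}
{'tx': 18.1, 'ty': -4.1, 'tz': -14.6, 'twist': np.float64(-9.7)}
```

View pics/w1.png

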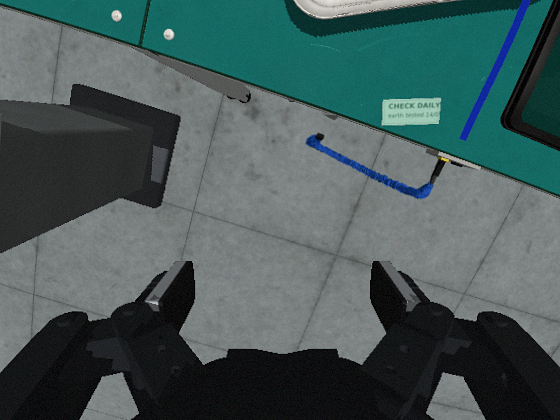

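Request:
{"fn": "apply_moves", "kwargs": {"steps": [{"hand": 88,"tx": -10,"ty": -4,"tz": 21,"twist": -9.7},{"hand": 88,"tx": -7,"ty": -4,"tz": 22,"twist": -9.7},{"hand": 88,"tx": -3,"ty": -4,"tz": 23,"twist": -9.7},{"hand": 88,"tx": 1,"ty": -4,"tz": 23,"twist": -9.7},{"hand": 88,"tx": 5,"ty": -4,"tz": 23,"twist": -9.7}]}}

```text
time: 0.82
position: [0.2616, -0.4643, 0.2512]
orientation: [-90.0, 0.0, -23.1]
wrist_force: [-0.2, -0.1, 0.2]
opening: 0.0752
```

Request:
{"fn": "apply_moves", "kwargs": {"steps": [{"hand": 88,"tx": 9,"ty": -4,"tz": 22,"twist": -9.7},{"hand": 88,"tx": 12,"ty": -4,"tz": 20,"twist": -9.7},{"hand": 88,"tx": 15,"ty": -4,"tz": 17,"twist": -9.7},{"hand": 88,"tx": 18,"ty": -4,"tz": 15,"twist": -9.7},{"hand": 88,"tx": 20,"ty": -4,"tz": 11,"twist": -9.7}]}}

```text
time: 1.45
position: [0.3439, -0.3825, 0.2713]
orientation: [-90.0, 0.0, 25.4]
wrist_force: [1.1, -0.6, 0.1]
opening: 0.0755
```

Request:
{"fn": "apply_moves", "kwargs": {"steps": [{"hand": 88,"tx": 22,"ty": -4,"tz": 8,"twist": -9.7},{"hand": 88,"tx": 23,"ty": -4,"tz": 4,"twist": -9.7},{"hand": 88,"tx": 23,"ty": -4,"tz": 0,"twist": -9.7},{"hand": 88,"tx": 23,"ty": -4,"tz": -4,"twist": -9.7},{"hand": 88,"tx": 22,"ty": -4,"tz": -8,"twist": -9.7}]}}

```text
time: 2.08
position: [0.427, -0.3009, 0.2913]
orientation: [-90.0, -0.0, 73.9]
wrist_force: [0.4, -0.0, -0.1]
opening: 0.075
```

Request:
{"fn": "apply_moves", "kwargs": {"steps": [{"hand": 88,"tx": 20,"ty": -4,"tz": -11,"twist": -9.7},{"hand": 88,"tx": 18,"ty": -4,"tz": -15,"twist": -9.7},{"hand": 88,"tx": 0,"ty": 0,"tz": 0,"twist": 0}]}}

```text
time: 2.45
position: [0.4606, -0.2686, 0.2993]
orientation: [-90.0, 0.0, 93.1]
wrist_force: [0.2, 0.5, -0.0]
opening: 0.0753
```

```bash
python3 plan.py .46 -.27 .30 93; python3 - <<'E'
from h import *
from station import viewer
c=viewer.calibration("wrist");im=viewer.snapshot("wrist")
np.save("w1.npy",c["world_to_cam"])
cv2.imwrite("pics/w1b.png",im[:,:,::-1])
E
```

```text
now 2.45 [ 0.4606 -0.2686  0.2993] [-9.001e+01  1.000e-02  9.306e+01] f [ 0.2  0.5 -0. ] open 0.0753 j [-37.  16.   7.  81.  -0. -40.]
{'tx': -1.4, 'ty': -0.7, 'tz': 0.7, 'twist': np.float64(0.06)}
```

View pics/w1b.png

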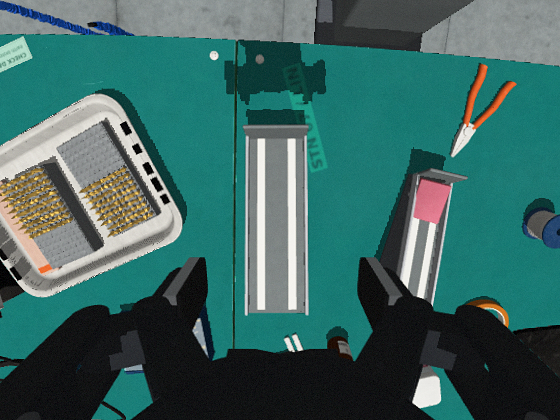

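```bash
cat > ov.py <<'E'
from h import *
import sys
from station import viewer
p=[float(v) for v in sys.argv[1:4]]
cc=viewer.calibration("wrist"); cc["world_to_cam"]=np.load("w1.npy")
x0,y0,w,h=225,110,110,220;k=3.6
def mk(pp):
    im=cv2.imread("pics/w1b.png")
    im=cv2.resize(im[y0:y0+h,x0:x0+w],None,fx=k,fy=k,interpolation=cv2.INTER_CUBIC)[:600]
    if pp is None: return im
    def line(l1,l2,col):
        q=(proj([lane(*l1,pp),lane(*l2,pp)],cc)-[x0,y0]+.5)*k
        cv2.line(im,tuple(q[0].astype(int).tolist()),tuple(q[1].astype(int).tolist()),col,1)
    for y in(.041,-.041): line((-.12,y,.012),(.12,y,.012),(0,0,255))
    for y in(.037,-.037): line((-.12,y,0),(.12,y,0),(0,255,255))
    for s in(-.12,.12): line((s,-.037,0),(s,.037,0),(0,255,255))
    return im
im=np.hstack([mk(None),mk(p)]); im=cv2.copyMakeBorder(im,0,max(0,0),0,0,0)
print(im.shape)
cv2.imwrite(sys.argv[4],im)
E
python3 ov.py .51338 -.27007 .05347 pics/ovw.png
```

```text
(600, 792, 3)
```

View pics/ovw.png

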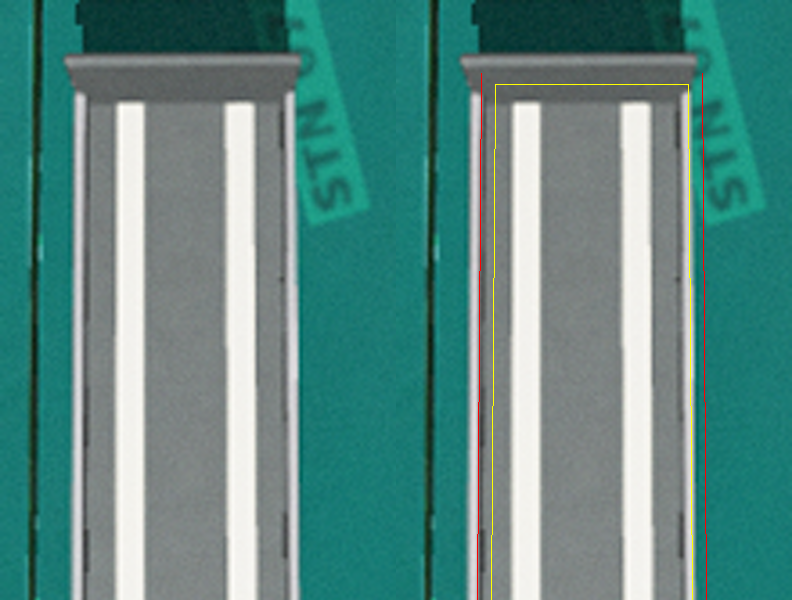

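```bash
python3 - <<'E'
import cv2
im=cv2.imread("pics/w1b.png"); cv2.imwrite("pics/c3.png",cv2.resize(im[250:330,225:335],None,fx=6,fy=6,interpolation=cv2.INTER_CUBIC))
E
```

```text
(no output)
```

View pics/c3.png

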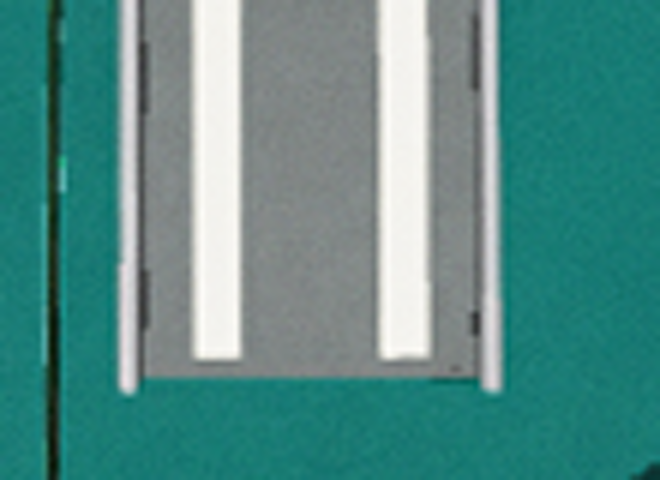

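```bash
cat > fit2.py <<'E'
from h import *
from station import viewer
cw=viewer.calibration("wrist"); cw["world_to_cam"]=np.load("w1.npy"); ct=viewer.calibration("top")
# wrist: left in image = -y side
def f(p,full=False):
    r=[]
    # points on guide outer tops: column residual only at given row
    def col(y,n,u,v):
        ss=np.linspace(-.12,.12,200); q=proj([lane(s,y,n,p) for s in ss],cw)
        o=np.argsort(q[:,1]); return np.interp(v,q[o,1],q[o,0])-u
    g=lambda x,y:(x/3.6+225-.4,y/3.6+110-.4)
    h_=lambda x,y:(x/6+225-.4,y/6+250-.4)
    for y,n,(u,v) in [(-.041,.012,g(75,120)),(.041,.012,g(294,120)),(-.041,.012,g(72,590)),(.041,.012,g(299,590)),(-.041,.012,h_(120,360)),(.041,.012,h_(501,360))]:
        r.append(col(y,n,u,v))
    r.append(proj(lane(.12,0,0,p),cw)[0,1]-h_(300,378)[1])
    r.append(proj(lane(.12,.039,.012,p),cw)[0,1]-h_(0,391)[1])
    return np.array(r)
r=least_squares(f,[.513,-.27,.05]); p=r.x
print(p,np.degrees(p[2]),r.fun.round(2)); print("load",lane(.07,0,0,p).round(4))
E
python3 fit2.py
```

```text
[ 0.51611865 -0.27357745  0.05707709] 3.2702762035052415 [-0.38  0.33 -0.11  0.24 -0.15  0.07 -0.07  0.12]
load [ 0.5818 -0.2698  0.0839]
```

```bash
python3 plan.py .5106 .148 .20 93.2 55
```

```text
now 2.5 [ 0.4599 -0.2692  0.2991] [-8.997e+01  2.000e-02  9.295e+01] f [ 0.6  0.8 -0.2] open 0.0749 j [-37.  16.   7.  81.  -0. -40.]
{'tx': 51.8, 'ty': 12.4, 'tz': -9.0, 'twist': np.float64(-0.03)}
{'tx': 51.8, 'ty': 12.4, 'tz': -9.0, 'twist': np.float64(-0.03)}
{'tx': 51.7, 'ty': 12.4, 'tz': -9.1, 'twist': np.float64(-0.03)}
{'tx': 51.7, 'ty': 12.4, 'tz': -9.1, 'twist': np.float64(-0.03)}
{'tx': 51.7, 'ty': 12.4, 'tz': -9.1, 'twist': np.float64(-0.03)}
{'tx': 51.7, 'ty': 12.4, 'tz': -9.1, 'twist': np.float64(-0.03)}
{'tx': 51.7, 'ty': 12.4, 'tz': -9.2, 'twist': np.float64(-0.03)}
{'tx': 51.7, 'ty': 12.4, 'tz': -9.2, 'twist': np.float64(-0.03)}
```

Request:
{"fn": "apply_moves", "kwargs": {"steps": [{"hand": 88,"tx": 52,"ty": 10,"tz": -9,"twist": 0},{"hand": 88,"tx": 52,"ty": 12,"tz": -9,"twist": 0},{"hand": 88,"tx": 52,"ty": 12,"tz": -9,"twist": 0},{"hand": 88,"tx": 52,"ty": 13,"tz": -9,"twist": 0},{"hand": 88,"tx": 52,"ty": 13,"tz": -9,"twist": 0}]}}

```text
time: 3.12
position: [0.4908, -0.0068, 0.2387]
orientation: [-90.0, 0.0, 92.8]
wrist_force: [0.1, -0.3, 0.0]
opening: 0.0753
```

Request:
{"fn": "apply_moves", "kwargs": {"steps": [{"hand": 88,"tx": 52,"ty": 13,"tz": -9,"twist": 0},{"hand": 88,"tx": 52,"ty": 13,"tz": -9,"twist": 0},{"hand": 88,"tx": 51,"ty": 13,"tz": -9,"twist": 0},{"hand": 88,"tx": 0,"ty": 0,"tz": 0,"twist": 0}]}}

```text
time: 3.62
position: [0.5091, 0.1507, 0.1987]
orientation: [-89.9, 0.0, 93.1]
wrist_force: [0.7, -0.2, -0.4]
opening: 0.0752
```

```bash
python3 plan.py .5106 .148 .018 93.2 55; python3 - <<'E'
from h import *
from station import viewer
c=viewer.calibration("wrist");im=viewer.snapshot("wrist")
print(proj([[.5106,.148,.043],[.5106,.148,0]],c))
cv2.imwrite("pics/w2.png",im[:,:,::-1])
cv2.imwrite("pics/s2.png",viewer.snapshot("top")[:,:,::-1])
E
```

```text
now 3.625 [0.5091 0.1507 0.1987] [-8.986e+01  1.000e-02  9.312e+01] f [ 0.7 -0.2 -0.4] open 0.0752 j [10. 17. -6. 66.  0.  7.]
{'tx': -0.7, 'ty': 45.2, 'tz': -0.3, 'twist': np.float64(-0.02)}
{'tx': -0.7, 'ty': 45.2, 'tz': -0.3, 'twist': np.float64(-0.02)}
{'tx': -0.7, 'ty': 45.2, 'tz': -0.3, 'twist': np.float64(-0.02)}
{'tx': -0.7, 'ty': 45.2, 'tz': -0.3, 'twist': np.float64(-0.02)}
[[279.38082476 197.87728593]
 [279.7184886  189.35858755]]
```

View pics/w2.png

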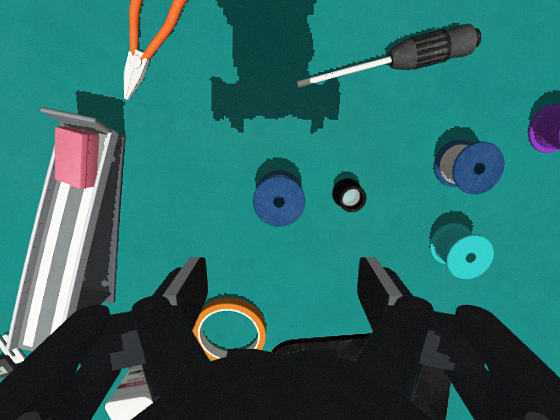

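Request:
{"fn": "apply_moves", "kwargs": {"steps": [{"hand": 82,"tx": -1,"ty": 45,"tz": -2,"twist": 0},{"hand": 82,"tx": -1,"ty": 45,"tz": -1,"twist": 0},{"hand": 82,"tx": -1,"ty": 45,"tz": -1,"twist": 0},{"hand": 82,"tx": 0,"ty": 30,"tz": 0,"twist": 0},{"hand": 82,"tx": 0,"ty": 0,"tz": 0,"twist": 0}]}}

```text
time: 4.35
position: [0.512, 0.1437, 0.0335]
orientation: [-89.7, 0.1, 92.8]
wrist_force: [-0.1, 0.6, -0.5]
opening: 0.0702
```

```bash
python3 plan.py .5135 .148 .018 93.2 55; python3 - <<'E'
from h import *
from station import viewer
im=viewer.snapshot("wrist")
cv2.imwrite("pics/w3.png",im[:,:,::-1])
E
```

```text
now 4.35 [0.512  0.1437 0.0335] [-8.971e+01  6.000e-02  9.279e+01] f [-0.1  0.6 -0.5] open 0.0702 j [  9.  25. -21.  44.  -0.   6.]
{'tx': 4.2, 'ty': 15.5, 'tz': -1.7, 'twist': np.float64(-0.41)}
```

View pics/w3.png

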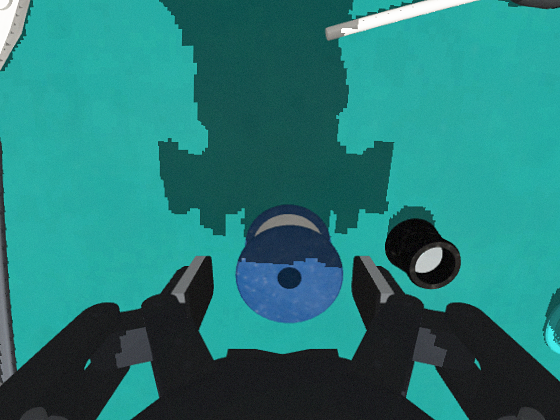

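Request:
{"fn": "apply_moves", "kwargs": {"steps": [{"hand": 82,"tx": 4,"ty": 8,"tz": -1,"twist": 0},{"hand": 82,"tx": 0,"ty": 8,"tz": 0,"twist": 0},{"hand": 60,"tx": 0,"ty": 0,"tz": 0,"twist": 0},{"hand": 55,"tx": 0,"ty": 0,"tz": 0,"twist": 0},{"hand": 50,"tx": 0,"ty": 0,"tz": 0,"twist": 0}], "grip_force": 35}}

```text
time: 5.03
position: [0.515, 0.1498, 0.0198]
orientation: [-90.0, 0.0, 93.0]
wrist_force: [-1.4, -1.3, 4.0]
opening: 0.0487
```

Request:
{"fn": "apply_moves", "kwargs": {"steps": [{"hand": 50,"tx": 0,"ty": 0,"tz": 0,"twist": 0},{"hand": 50,"tx": 0,"ty": 0,"tz": 0,"twist": 0},{"hand": 50,"tx": 0,"ty": 0,"tz": 0,"twist": 0}]}}

```text
time: 5.4
position: [0.515, 0.1498, 0.0197]
orientation: [-90.0, 0.0, 93.0]
wrist_force: [-2.1, -1.5, 5.6]
opening: 0.049
```

```bash
python3 - <<'E'
from h import *
from station import viewer
im=viewer.snapshot("wrist")
cv2.imwrite("pics/w4.png",cv2.resize(im[180:400,130:430,::-1],None,fx=2.6,fy=2.6))
im=viewer.snapshot("scene")
cv2.imwrite("pics/s4.png",cv2.resize(im[160:320,180:380,::-1],None,fx=3.5,fy=3.5))
E
```

```text
(no output)
```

View pics/w4.png

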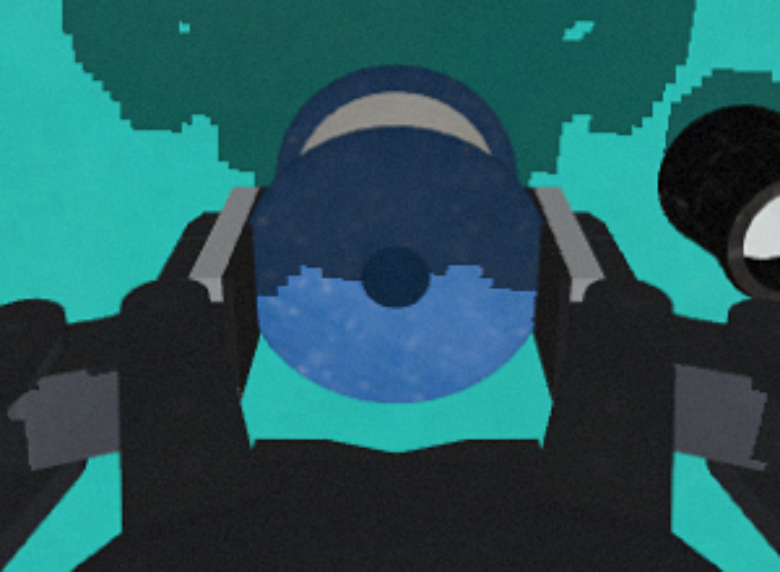

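View pics/s4.png

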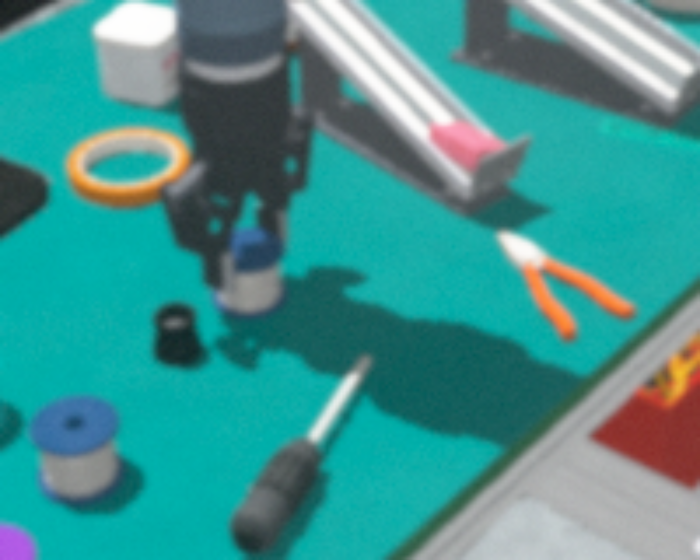

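Request:
{"fn": "apply_moves", "kwargs": {"steps": [{"hand": 50,"tx": 0,"ty": -15,"tz": 0,"twist": 0},{"hand": 50,"tx": 0,"ty": -30,"tz": 0,"twist": 0},{"hand": 50,"tx": 0,"ty": -50,"tz": 0,"twist": 0},{"hand": 50,"tx": 0,"ty": -50,"tz": 0,"twist": 0},{"hand": 50,"tx": 0,"ty": -45,"tz": 0,"twist": 0}]}}

```text
time: 6.12
position: [0.515, 0.1503, 0.2117]
orientation: [-90.1, -0.0, 93.0]
wrist_force: [0.7, -0.4, -2.6]
opening: 0.049
```

```bash
python3 plan.py .5815 -.2695 .20 93.2 50; python3 - <<'E'
from h import *
from station import viewer,monitor
P=monitor.get_obs()["position"]
c=viewer.calibration("wrist");im=viewer.snapshot("wrist")
print("centre pred", proj(P+[0,0,.023],c))
cv2.imwrite("pics/w5.png",cv2.resize(im[180:400,130:430,::-1],None,fx=2.6,fy=2.6))
E
```

```text
now 6.125 [0.515  0.1503 0.2117] [-9.007e+01 -4.000e-02  9.301e+01] f [ 0.7 -0.4 -2.6] open 0.049 j [ 9. 17. -4. 68.  0.  6.]
{'tx': -47.0, 'ty': 1.3, 'tz': -4.9, 'twist': np.float64(-0.02)}
{'tx': -47.0, 'ty': 1.3, 'tz': -4.9, 'twist': np.float64(-0.02)}
{'tx': -47.0, 'ty': 1.3, 'tz': -4.9, 'twist': np.float64(-0.02)}
{'tx': -47.0, 'ty': 1.3, 'tz': -4.9, 'twist': np.float64(-0.02)}
{'tx': -47.0, 'ty': 1.3, 'tz': -4.9, 'twist': np.float64(-0.02)}
{'tx': -47.0, 'ty': 1.3, 'tz': -4.8, 'twist': np.float64(-0.02)}
{'tx': -47.0, 'ty': 1.3, 'tz': -4.8, 'twist': np.float64(-0.02)}
{'tx': -47.0, 'ty': 1.3, 'tz': -4.8, 'twist': np.float64(-0.02)}
{'tx': -47.0, 'ty': 1.3, 'tz': -4.8, 'twist': np.float64(-0.02)}
centre pred [[281.83704276 286.36524266]]
```

View pics/w5.png

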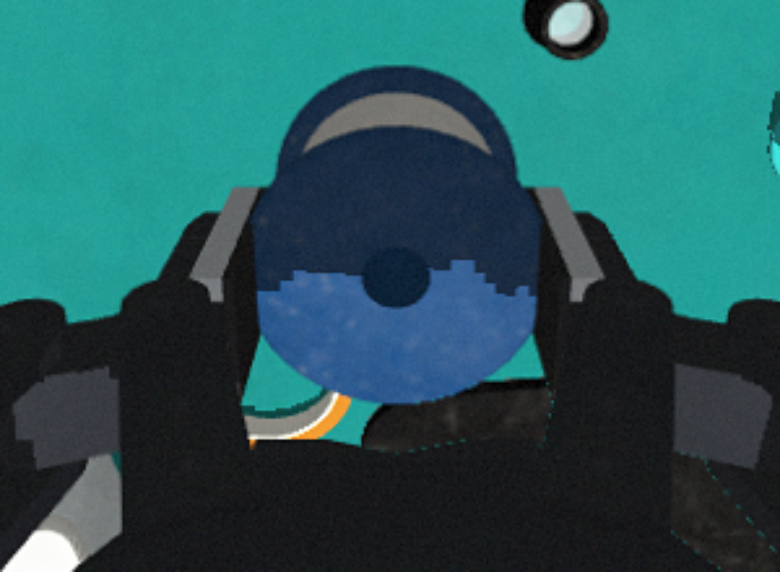

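Request:
{"fn": "apply_moves", "kwargs": {"steps": [{"hand": 50,"tx": -30,"ty": 0,"tz": -3,"twist": 0},{"hand": 50,"tx": -45,"ty": 0,"tz": -5,"twist": 0},{"hand": 50,"tx": -48,"ty": 0,"tz": -5,"twist": 0},{"hand": 50,"tx": -48,"ty": 0,"tz": -5,"twist": 0},{"hand": 50,"tx": -48,"ty": 0,"tz": -5,"twist": 0}]}}

```text
time: 6.8
position: [0.5495, -0.0687, 0.2096]
orientation: [-90.0, -0.0, 93.0]
wrist_force: [1.0, 0.2, -2.1]
opening: 0.0486
```

Request:
{"fn": "apply_moves", "kwargs": {"steps": [{"hand": 50,"tx": -48,"ty": 0,"tz": -5,"twist": 0},{"hand": 50,"tx": -48,"ty": 0,"tz": -5,"twist": 0},{"hand": 50,"tx": -48,"ty": 0,"tz": -5,"twist": 0},{"hand": 50,"tx": -40,"ty": 0,"tz": -5,"twist": 0},{"hand": 50,"tx": -20,"ty": 0,"tz": -1,"twist": 0}]}}

```text
time: 7.42
position: [0.5811, -0.272, 0.2091]
orientation: [-90.0, -0.0, 92.9]
wrist_force: [1.2, -0.4, -3.5]
opening: 0.0484
```

Request:
{"fn": "apply_moves", "kwargs": {"steps": [{"hand": 50,"tx": 0,"ty": 0,"tz": 0,"twist": 0}]}}

```text
time: 7.55
position: [0.5809, -0.2708, 0.209]
orientation: [-90.0, -0.0, 92.9]
wrist_force: [0.3, 1.4, -2.2]
opening: 0.0489
```

```bash
python3 plan.py .5815 -.2695 .135 93.2 20; python3 - <<'E'
from h import *
from station import viewer
im=viewer.snapshot("wrist")
cv2.imwrite("pics/w6.png",im[:,:,::-1])
E
```

```text
now 7.55 [ 0.5809 -0.2708  0.209 ] [-8.999e+01 -4.000e-02  9.291e+01] f [ 0.3  1.4 -2.2] open 0.0489 j [-31.  30.  14.  74.   0. -34.]
{'tx': 0.3, 'ty': 18.5, 'tz': -0.2, 'twist': np.float64(-0.07)}
{'tx': 0.3, 'ty': 18.5, 'tz': -0.2, 'twist': np.float64(-0.07)}
{'tx': 0.3, 'ty': 18.5, 'tz': -0.2, 'twist': np.float64(-0.07)}
{'tx': 0.3, 'ty': 18.5, 'tz': -0.2, 'twist': np.float64(-0.07)}
```

View pics/w6.png

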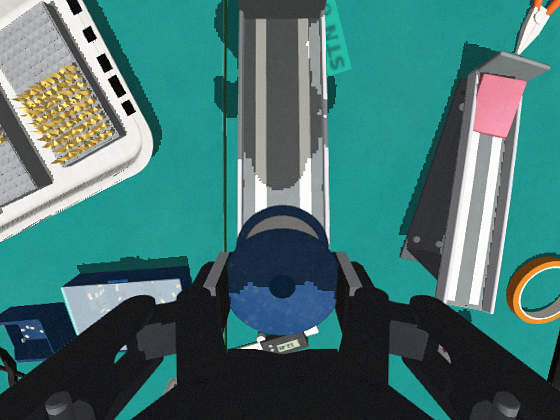

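Request:
{"fn": "apply_moves", "kwargs": {"steps": [{"hand": 50,"tx": 1,"ty": 25,"tz": 0,"twist": 0},{"hand": 50,"tx": 0,"ty": 30,"tz": 0,"twist": 0},{"hand": 50,"tx": 0,"ty": 20,"tz": 0,"twist": 0},{"hand": 50,"tx": 0,"ty": 10,"tz": 0,"twist": 0},{"hand": 50,"tx": 0,"ty": 3,"tz": 0,"twist": 0}]}}

```text
time: 8.22
position: [0.5809, -0.2679, 0.1212]
orientation: [-90.0, -0.0, 93.1]
wrist_force: [-0.4, -0.1, -2.5]
opening: 0.0485
```

Request:
{"fn": "apply_moves", "kwargs": {"steps": [{"hand": 50,"tx": 0,"ty": 2,"tz": 0,"twist": 0},{"hand": 50,"tx": 0,"ty": 2,"tz": 0,"twist": 0}]}}

```text
time: 8.48
position: [0.5816, -0.2694, 0.1182]
orientation: [-90.1, 0.1, 93.0]
wrist_force: [-0.3, -0.5, -1.3]
opening: 0.0487
```

Request:
{"fn": "apply_moves", "kwargs": {"steps": [{"hand": 50,"tx": 0,"ty": 1.5,"tz": 0,"twist": 0},{"hand": 50,"tx": 0,"ty": 1.5,"tz": 0,"twist": 0}]}}

```text
time: 8.72
position: [0.5811, -0.2693, 0.1145]
orientation: [-90.0, 0.0, 93.0]
wrist_force: [0.9, -0.3, -1.9]
opening: 0.0486
```

Request:
{"fn": "apply_moves", "kwargs": {"steps": [{"hand": 50,"tx": 0,"ty": 1.5,"tz": 0,"twist": 0},{"hand": 50,"tx": 0,"ty": 0,"tz": 0,"twist": 0}]}}

```text
time: 8.98
position: [0.5808, -0.2691, 0.1126]
orientation: [-90.0, -0.0, 93.0]
wrist_force: [-0.1, -0.4, -2.0]
opening: 0.049
```

Request:
{"fn": "apply_moves", "kwargs": {"steps": [{"hand": 50,"tx": 0,"ty": 1.5,"tz": 0,"twist": 0},{"hand": 50,"tx": 0,"ty": 0,"tz": 0,"twist": 0}]}}

```text
time: 9.22
position: [0.5808, -0.2692, 0.1119]
orientation: [-90.0, 0.0, 93.0]
wrist_force: [-2.2, 1.6, 4.1]
opening: 0.0492
```

Request:
{"fn": "apply_moves", "kwargs": {"steps": [{"hand": 50,"tx": 0,"ty": 1.5,"tz": 0,"twist": 0},{"hand": 50,"tx": 0,"ty": 0,"tz": 0,"twist": 0}]}}

```text
time: 9.48
position: [0.5803, -0.2692, 0.1113]
orientation: [-90.0, 0.0, 93.0]
wrist_force: [-6.1, 1.9, 9.6]
opening: 0.0491
```

Request:
{"fn": "apply_moves", "kwargs": {"steps": [{"hand": 50,"tx": 0,"ty": 0,"tz": 0,"twist": 0},{"hand": 50,"tx": 0,"ty": 1.5,"tz": 0,"twist": 0},{"hand": 50,"tx": 0,"ty": 0,"tz": 0,"twist": 0}], "grip_force": 20}}

```text
time: 9.85
position: [0.5799, -0.2692, 0.1108]
orientation: [-89.9, 0.1, 93.0]
wrist_force: [-8.7, 3.0, 15.4]
opening: 0.0491
```

Request:
{"fn": "apply_moves", "kwargs": {"steps": [{"hand": 50,"tx": 0,"ty": 1.5,"tz": 0,"twist": 0},{"hand": 50,"tx": 0,"ty": 0,"tz": 0,"twist": 0}]}}

```text
time: 10.1
position: [0.5792, -0.2693, 0.1101]
orientation: [-89.9, 0.1, 93.0]
wrist_force: [-13.6, 2.7, 20.2]
opening: 0.0486
```

Request:
{"fn": "apply_moves", "kwargs": {"steps": [{"hand": 50,"tx": 0,"ty": -3,"tz": 0,"twist": 0},{"hand": 50,"tx": 0,"ty": -1.5,"tz": 0,"twist": 0},{"hand": 50,"tx": 0,"ty": 0,"tz": 0,"twist": 0}]}}

```text
time: 10.48
position: [0.5808, -0.2694, 0.1116]
orientation: [-90.0, 0.0, 93.0]
wrist_force: [-3.6, 0.5, 5.5]
opening: 0.0489
```

```bash
python3 - <<'E'
from h import *
from station import viewer
im=viewer.snapshot("wrist")
cv2.imwrite("pics/w7.png",im[:,:,::-1])
im=viewer.snapshot("scene")
cv2.imwrite("pics/s7.png",cv2.resize(im[80:220,240:420,::-1],None,fx=4,fy=4))
E
```

```text
(no output)
```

View pics/w7.png

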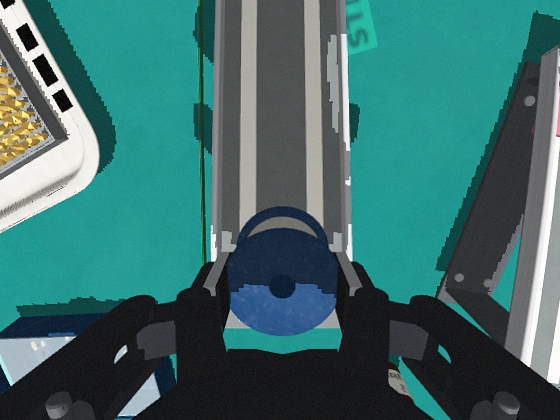

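View pics/s7.png

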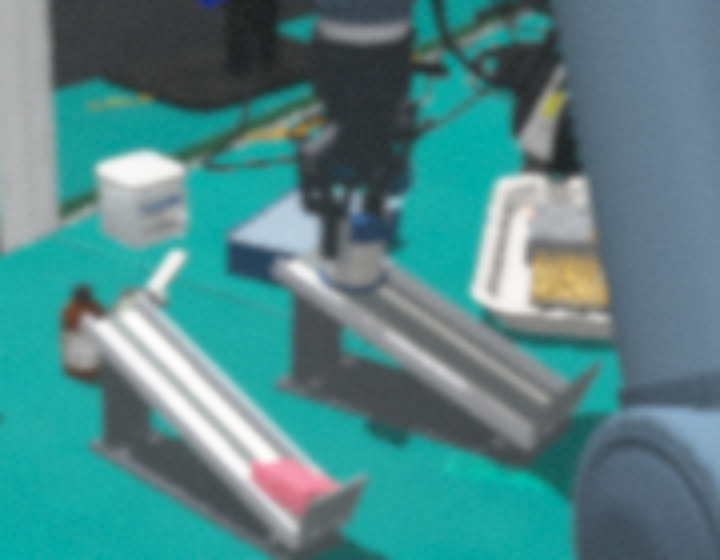

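Request:
{"fn": "apply_moves", "kwargs": {"steps": [{"hand": 100,"tx": 0,"ty": 0,"tz": 0,"twist": 0},{"hand": 100,"tx": 0,"ty": 0,"tz": 0,"twist": 0},{"hand": 100,"tx": 0,"ty": 0,"tz": 0,"twist": 0},{"hand": 100,"tx": 0,"ty": 0,"tz": 0,"twist": 0},{"hand": 100,"tx": 0,"ty": 0,"tz": 0,"twist": 0}]}}

```text
time: 11.2
position: [0.581, -0.2691, 0.1112]
orientation: [-90.0, 0.0, 93.0]
wrist_force: [0.4, 0.1, -0.2]
opening: 0.0853
```

```bash
python3 - <<'E'
from h import *
from station import viewer
im=viewer.snapshot("wrist")
cv2.imwrite("pics/w8.png",im[:,:,::-1])
E
```

```text
(no output)
```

View pics/w8.png

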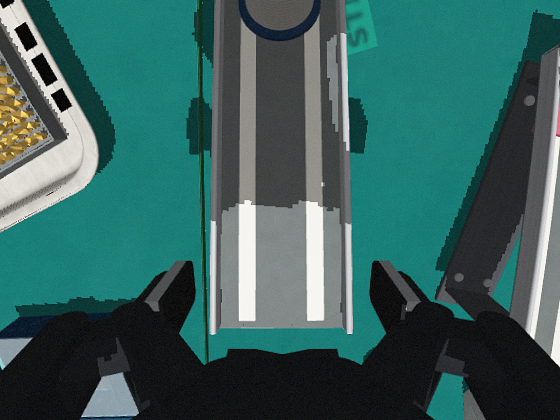

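Request:
{"fn": "apply_moves", "kwargs": {"steps": [{"hand": 100,"tx": 0,"ty": -30,"tz": 0,"twist": 0},{"hand": 100,"tx": 0,"ty": -50,"tz": 0,"twist": 0},{"hand": 100,"tx": 0,"ty": -40,"tz": 0,"twist": 0},{"hand": 100,"tx": 0,"ty": 0,"tz": 0,"twist": 0}]}}

```text
time: 11.75
position: [0.5831, -0.2703, 0.2358]
orientation: [-90.4, 0.3, 93.0]
wrist_force: [1.0, -0.2, 0.1]
opening: 0.0857
```

```bash
python3 - <<'E'
from h import *
from station import viewer
c=viewer.calibration("wrist"); im=viewer.snapshot("wrist")
p=[.5161,-.2736,.0571]
print(proj([lane(-.088,0,.043,p)],c))
cv2.imwrite("pics/w9.png",im[:,:,::-1])
E
python3 plan.py .4674 .3494 .20 93.2 58
```

```text
[[282.38788294  18.40841076]]
now 11.8 [ 0.5821 -0.2697  0.2333] [-90.21   0.14  93.  ] f [ 0.8 -0.2 -0.7] open 0.0853 j [-31.  30.  17.  77.  -0. -34.]
{'tx': 56.8, 'ty': 3.0, 'tz': 7.5, 'twist': np.float64(-0.02)}
{'tx': 56.8, 'ty': 3.0, 'tz': 7.5, 'twist': np.float64(-0.02)}
{'tx': 56.8, 'ty': 3.0, 'tz': 7.4, 'twist': np.float64(-0.02)}
{'tx': 56.8, 'ty': 3.0, 'tz': 7.4, 'twist': np.float64(-0.02)}
{'tx': 56.8, 'ty': 3.0, 'tz': 7.4, 'twist': np.float64(-0.02)}
{'tx': 56.8, 'ty': 3.0, 'tz': 7.4, 'twist': np.float64(-0.02)}
{'tx': 56.8, 'ty': 3.0, 'tz': 7.4, 'twist': np.float64(-0.02)}
{'tx': 56.8, 'ty': 3.0, 'tz': 7.3, 'twist': np.float64(-0.02)}
{'tx': 56.8, 'ty': 3.0, 'tz': 7.3, 'twist': np.float64(-0.02)}
{'tx': 56.8, 'ty': 3.0, 'tz': 7.3, 'twist': np.float64(-0.02)}
{'tx': 56.8, 'ty': 3.0, 'tz': 7.3, 'twist': np.float64(-0.02)}
```

View pics/w9.png

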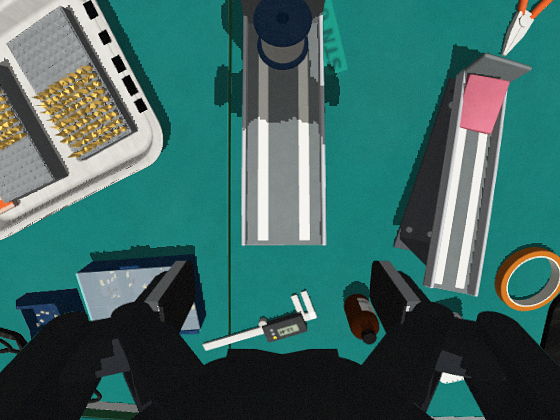

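Reel one sits at the stop: its hub is at (283,18), and I predicted (282,18). Next, the second reel.

Request:
{"fn": "apply_moves", "kwargs": {"steps": [{"hand": 92,"tx": 57,"ty": 2,"tz": 7.5,"twist": 0},{"hand": 92,"tx": 57,"ty": 3,"tz": 7.5,"twist": 0},{"hand": 92,"tx": 57,"ty": 3,"tz": 7.5,"twist": 0},{"hand": 92,"tx": 57,"ty": 3,"tz": 7.5,"twist": 0},{"hand": 92,"tx": 57,"ty": 3,"tz": 7.5,"twist": 0}]}}

```text
time: 12.42
position: [0.527, 0.0154, 0.2155]
orientation: [-89.9, -0.0, 93.0]
wrist_force: [1.5, 0.7, 0.3]
opening: 0.0787
```

Request:
{"fn": "apply_moves", "kwargs": {"steps": [{"hand": 92,"tx": 57,"ty": 3,"tz": 7.5,"twist": 0},{"hand": 92,"tx": 57,"ty": 3,"tz": 7.5,"twist": 0},{"hand": 92,"tx": 57,"ty": 3,"tz": 7.5,"twist": 0},{"hand": 92,"tx": 57,"ty": 3,"tz": 7,"twist": 0},{"hand": 92,"tx": 57,"ty": 3,"tz": 7,"twist": 0}]}}

```text
time: 13.05
position: [0.4758, 0.2976, 0.2005]
orientation: [-89.9, 0.1, 93.0]
wrist_force: [0.1, 0.0, -0.2]
opening: 0.079
```

Request:
{"fn": "apply_moves", "kwargs": {"steps": [{"hand": 92,"tx": 54,"ty": 3,"tz": 7,"twist": 0},{"hand": 92,"tx": 0,"ty": 0,"tz": 0,"twist": 0}]}}

```text
time: 13.3
position: [0.4652, 0.3525, 0.1969]
orientation: [-89.8, 0.1, 93.3]
wrist_force: [-0.1, -1.0, -0.2]
opening: 0.0786
```

```bash
python3 - <<'E'
from h import *
from station import viewer
c=viewer.calibration("wrist"); im=viewer.snapshot("wrist")
print(proj([[.4674,.3494,.043],[.4774,.3494,.043],[.4674,.3594,.043]],c))
cv2.imwrite("pics/w10.png",im[:,:,::-1])
E
python3 plan.py .4674 .3494 .05 93.2 58
```

```text
[[278.96081923 198.95868543]
 [278.43772632 208.38648441]
 [288.73214439 199.50195502]]
now 13.35 [0.4659 0.3506 0.1972] [-89.84   0.11  93.18] f [0.4 0.8 0.5] open 0.0787 j [31. 23.  2. 69. -0. 28.]
{'tx': -0.4, 'ty': 49.1, 'tz': -0.5, 'twist': np.float64(-0.01)}
{'tx': -0.4, 'ty': 49.1, 'tz': -0.5, 'twist': np.float64(-0.01)}
{'tx': -0.4, 'ty': 49.1, 'tz': -0.5, 'twist': np.float64(-0.01)}
```

View pics/w10.png

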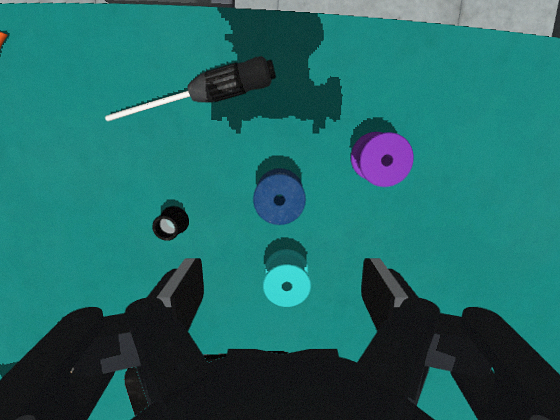

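Request:
{"fn": "apply_moves", "kwargs": {"steps": [{"hand": 85,"tx": 0,"ty": 45,"tz": -1,"twist": 0},{"hand": 85,"tx": 0,"ty": 45,"tz": -1,"twist": 0},{"hand": 85,"tx": 0,"ty": 45,"tz": 0,"twist": 0},{"hand": 85,"tx": 0,"ty": 28,"tz": 0,"twist": 0},{"hand": 85,"tx": 0,"ty": 0,"tz": 0,"twist": 0}]}}

```text
time: 13.98
position: [0.467, 0.3467, 0.0333]
orientation: [-89.6, 0.2, 92.9]
wrist_force: [-1.1, -0.5, 0.1]
opening: 0.0727
```

```bash
python3 plan.py .4674 .3494 .0195 93.2 55; python3 - <<'E'
from h import *
from station import viewer
im=viewer.snapshot("wrist")
cv2.imwrite("pics/w11.png",im[:,:,::-1])
E
```

```text
now 13.975 [0.467  0.3467 0.0333] [-89.63   0.22  92.88] f [-1.1 -0.5  0.1] open 0.0727 j [ 30.  30. -13.  48.  -0.  27.]
{'tx': 2.7, 'ty': 13.8, 'tz': -0.5, 'twist': np.float64(-0.32)}
```

View pics/w11.png

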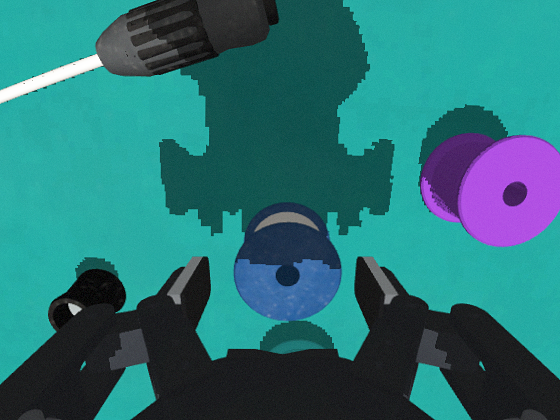

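Request:
{"fn": "apply_moves", "kwargs": {"steps": [{"hand": 85,"tx": 2.5,"ty": 7,"tz": 0,"twist": 0},{"hand": 85,"tx": 0,"ty": 7,"tz": 0,"twist": 0},{"hand": 60,"tx": 0,"ty": 0,"tz": 0,"twist": 0},{"hand": 50,"tx": 0,"ty": 0,"tz": 0,"twist": 0},{"hand": 50,"tx": 0,"ty": 0,"tz": 0,"twist": 0}], "grip_force": 35}}

```text
time: 14.65
position: [0.4695, 0.3522, 0.0228]
orientation: [-90.0, 0.0, 93.0]
wrist_force: [-0.5, -2.5, 5.3]
opening: 0.049
```

Request:
{"fn": "apply_moves", "kwargs": {"steps": [{"hand": 50,"tx": 0,"ty": 0,"tz": 0,"twist": 0},{"hand": 50,"tx": 0,"ty": 0,"tz": 0,"twist": 0},{"hand": 50,"tx": 0,"ty": 0,"tz": 0,"twist": 0}]}}

```text
time: 15.02
position: [0.4695, 0.3522, 0.0228]
orientation: [-90.0, 0.0, 93.0]
wrist_force: [-1.8, -2.9, 5.7]
opening: 0.0494
```

Request:
{"fn": "apply_moves", "kwargs": {"steps": [{"hand": 50,"tx": 0,"ty": -15,"tz": 0,"twist": 0},{"hand": 50,"tx": 0,"ty": -30,"tz": 0,"twist": 0},{"hand": 50,"tx": 0,"ty": -50,"tz": 0,"twist": 0},{"hand": 50,"tx": 0,"ty": -50,"tz": 0,"twist": 0},{"hand": 50,"tx": 0,"ty": -45,"tz": 0,"twist": 0}]}}

```text
time: 15.65
position: [0.4693, 0.3528, 0.2147]
orientation: [-90.1, -0.1, 93.0]
wrist_force: [1.4, 1.5, -2.6]
opening: 0.0492
```

```bash
python3 plan.py .581 -.2695 .20 93.2 50; python3 - <<'E'
from h import *
from station import viewer
im=viewer.snapshot("wrist")
cv2.imwrite("pics/w12.png",im[:,:,::-1])
E
```

```text
now 15.65 [0.4693 0.3528 0.2147] [-9.005e+01 -7.000e-02  9.301e+01] f [ 1.4  1.5 -2.6] open 0.0492 j [31. 23.  5. 71.  0. 28.]
{'tx': -48.3, 'ty': 1.1, 'tz': -6.1, 'twist': np.float64(-0.01)}
{'tx': -48.3, 'ty': 1.1, 'tz': -6.1, 'twist': np.float64(-0.01)}
{'tx': -48.3, 'ty': 1.1, 'tz': -6.0, 'twist': np.float64(-0.01)}
{'tx': -48.3, 'ty': 1.1, 'tz': -6.0, 'twist': np.float64(-0.01)}
{'tx': -48.3, 'ty': 1.1, 'tz': -6.0, 'twist': np.float64(-0.01)}
{'tx': -48.3, 'ty': 1.1, 'tz': -6.0, 'twist': np.float64(-0.01)}
{'tx': -48.3, 'ty': 1.1, 'tz': -6.0, 'twist': np.float64(-0.01)}
{'tx': -48.3, 'ty': 1.1, 'tz': -6.0, 'twist': np.float64(-0.01)}
{'tx': -48.3, 'ty': 1.1, 'tz': -6.0, 'twist': np.float64(-0.01)}
{'tx': -48.3, 'ty': 1.1, 'tz': -6.0, 'twist': np.float64(-0.01)}
{'tx': -48.3, 'ty': 1.1, 'tz': -5.9, 'twist': np.float64(-0.01)}
{'tx': -48.3, 'ty': 1.1, 'tz': -5.9, 'twist': np.float64(-0.01)}
{'tx': -48.3, 'ty': 1.1, 'tz': -5.9, 'twist': np.float64(-0.01)}
```

View pics/w12.png

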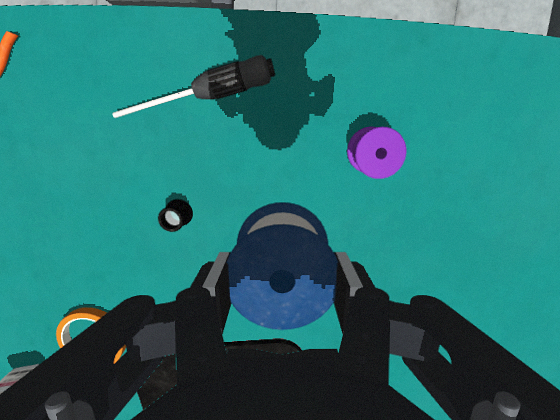

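Request:
{"fn": "apply_moves", "kwargs": {"steps": [{"hand": 50,"tx": -30,"ty": 0,"tz": -4,"twist": 0},{"hand": 50,"tx": -48,"ty": 0,"tz": -6,"twist": 0},{"hand": 50,"tx": -50,"ty": 0,"tz": -6,"twist": 0},{"hand": 50,"tx": -50,"ty": 0,"tz": -6,"twist": 0},{"hand": 50,"tx": -50,"ty": 0,"tz": -6,"twist": 0}]}}

```text
time: 16.32
position: [0.5093, 0.125, 0.2125]
orientation: [-90.0, -0.0, 93.0]
wrist_force: [0.4, -0.4, -2.8]
opening: 0.0492
```

Request:
{"fn": "apply_moves", "kwargs": {"steps": [{"hand": 50,"tx": -50,"ty": 0,"tz": -6,"twist": 0},{"hand": 50,"tx": -50,"ty": 0,"tz": -6,"twist": 0},{"hand": 50,"tx": -50,"ty": 0,"tz": -6,"twist": 0},{"hand": 50,"tx": -50,"ty": 0,"tz": -6,"twist": 0},{"hand": 50,"tx": -50,"ty": 0,"tz": -6,"twist": 0}]}}

```text
time: 16.95
position: [0.5525, -0.1232, 0.2125]
orientation: [-90.0, -0.0, 93.0]
wrist_force: [1.2, 0.4, -2.9]
opening: 0.0491
```

Request:
{"fn": "apply_moves", "kwargs": {"steps": [{"hand": 50,"tx": -50,"ty": 0,"tz": -6,"twist": 0},{"hand": 50,"tx": -50,"ty": 0,"tz": -6,"twist": 0},{"hand": 50,"tx": -35,"ty": 0,"tz": -5,"twist": 0},{"hand": 50,"tx": -12,"ty": 0,"tz": -3,"twist": 0},{"hand": 50,"tx": 0,"ty": 0,"tz": 0,"twist": 0}]}}

```text
time: 17.58
position: [0.58, -0.2676, 0.212]
orientation: [-90.0, -0.1, 93.0]
wrist_force: [-0.1, 1.0, -2.4]
opening: 0.0489
```

```bash
python3 plan.py .581 -.2695 .122 93.2 20; python3 - <<'E'
from h import *
from station import viewer
im=viewer.snapshot("wrist")
cv2.imwrite("pics/w13.png",im[:,:,::-1])
E
```

```text
now 17.575 [ 0.58   -0.2676  0.212 ] [-9.000e+01 -5.000e-02  9.296e+01] f [-0.1  1.  -2.4] open 0.0489 j [-30.  30.  14.  75.   0. -33.]
{'tx': -0.4, 'ty': 18.0, 'tz': -0.2, 'twist': np.float64(-0.05)}
{'tx': -0.4, 'ty': 18.0, 'tz': -0.2, 'twist': np.float64(-0.05)}
{'tx': -0.4, 'ty': 18.0, 'tz': -0.2, 'twist': np.float64(-0.05)}
{'tx': -0.4, 'ty': 18.0, 'tz': -0.2, 'twist': np.float64(-0.05)}
{'tx': -0.4, 'ty': 18.0, 'tz': -0.2, 'twist': np.float64(-0.05)}
```

View pics/w13.png

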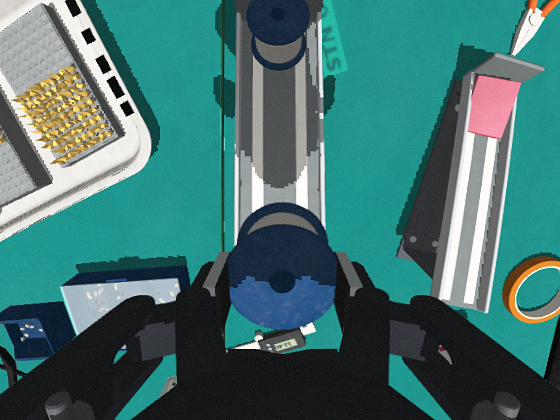

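Request:
{"fn": "apply_moves", "kwargs": {"steps": [{"hand": 50,"tx": -2,"ty": 25,"tz": 0,"twist": 0},{"hand": 50,"tx": 0,"ty": 30,"tz": 0,"twist": 0},{"hand": 50,"tx": 0,"ty": 20,"tz": 0,"twist": 0},{"hand": 50,"tx": 0,"ty": 12,"tz": 0,"twist": 0},{"hand": 50,"tx": 0,"ty": 3,"tz": 0,"twist": 0}]}}

```text
time: 18.25
position: [0.5797, -0.2684, 0.1219]
orientation: [-89.9, -0.0, 93.1]
wrist_force: [0.4, -0.6, -2.8]
opening: 0.0496
```

Request:
{"fn": "apply_moves", "kwargs": {"steps": [{"hand": 50,"tx": 0,"ty": 2,"tz": 0,"twist": 0},{"hand": 50,"tx": 0,"ty": 1.5,"tz": 0,"twist": 0},{"hand": 50,"tx": 0,"ty": 0,"tz": 0,"twist": 0}]}}

```text
time: 18.62
position: [0.5803, -0.2699, 0.1193]
orientation: [-90.0, 0.0, 93.0]
wrist_force: [0.4, 0.3, -2.4]
opening: 0.0491
```

Request:
{"fn": "apply_moves", "kwargs": {"steps": [{"hand": 50,"tx": 0,"ty": 1.5,"tz": 0,"twist": 0},{"hand": 50,"tx": 0,"ty": 1,"tz": 0,"twist": 0},{"hand": 50,"tx": 0,"ty": 0,"tz": 0,"twist": 0}]}}

```text
time: 19.0
position: [0.5799, -0.2696, 0.1162]
orientation: [-90.0, -0.0, 93.0]
wrist_force: [-0.4, 0.0, -1.8]
opening: 0.0489
```

Request:
{"fn": "apply_moves", "kwargs": {"steps": [{"hand": 50,"tx": 0,"ty": 1.5,"tz": 0,"twist": 0},{"hand": 50,"tx": 0,"ty": 0.5,"tz": 0,"twist": 0},{"hand": 50,"tx": 0,"ty": 0,"tz": 0,"twist": 0}]}}

```text
time: 19.38
position: [0.58, -0.2697, 0.1145]
orientation: [-90.0, 0.0, 93.0]
wrist_force: [-1.0, 0.6, -0.5]
opening: 0.0491
```

Request:
{"fn": "apply_moves", "kwargs": {"steps": [{"hand": 50,"tx": 0,"ty": 1.5,"tz": 0,"twist": 0},{"hand": 50,"tx": 0,"ty": 0,"tz": 0,"twist": 0}], "grip_force": 20}}

```text
time: 19.62
position: [0.5794, -0.2698, 0.1138]
orientation: [-90.0, 0.0, 93.0]
wrist_force: [-3.9, 1.1, 5.7]
opening: 0.0491
```

Request:
{"fn": "apply_moves", "kwargs": {"steps": [{"hand": 100,"tx": 0,"ty": 0,"tz": 0,"twist": 0},{"hand": 100,"tx": 0,"ty": 0,"tz": 0,"twist": 0},{"hand": 100,"tx": 0,"ty": 0,"tz": 0,"twist": 0},{"hand": 100,"tx": 0,"ty": 0,"tz": 0,"twist": 0},{"hand": 100,"tx": 0,"ty": 0,"tz": 0,"twist": 0}]}}

```text
time: 20.25
position: [0.58, -0.2696, 0.1127]
orientation: [-90.0, 0.0, 93.0]
wrist_force: [-0.6, 0.5, 0.3]
opening: 0.0852
```

Request:
{"fn": "apply_moves", "kwargs": {"steps": [{"hand": 100,"tx": 0,"ty": -30,"tz": 0,"twist": 0},{"hand": 100,"tx": 0,"ty": -50,"tz": 0,"twist": 0},{"hand": 100,"tx": 0,"ty": -50,"tz": 0,"twist": 0},{"hand": 100,"tx": 0,"ty": 0,"tz": 0,"twist": 0},{"hand": 100,"tx": 0,"ty": 0,"tz": 0,"twist": 0}]}}

```text
time: 20.88
position: [0.58, -0.2696, 0.2424]
orientation: [-90.0, 0.0, 93.0]
wrist_force: [-0.4, -0.7, -0.1]
opening: 0.0856
```

```bash
python3 - <<'E'
from h import *
from station import viewer
p=[.5161,-.2736,.0571]
c=viewer.calibration("wrist"); im=viewer.snapshot("wrist")
print(proj([lane(-.088,0,.043,p),lane(-.034,0,.043,p)],c))
cv2.imwrite("pics/w14.png",im[:,:,::-1])
c=viewer.calibration("scene");im=viewer.snapshot("scene")
print(proj([lane(-.088,0,.043,p),lane(-.034,0,.043,p)],c))
cv2.imwrite("pics/s14.png",cv2.resize(im[100:240,240:420,::-1],None,fx=4,fy=4))
im=viewer.snapshot("wrist"); cv2.imwrite("pics/w15.png",im[:,:,::-1])
E
```

```text
[[280.69622471  26.10344981]
 [280.97921373  80.0690264 ]]
[[374.06408098 169.17260488]
 [359.02398205 159.02774647]]
```

View pics/w14.png

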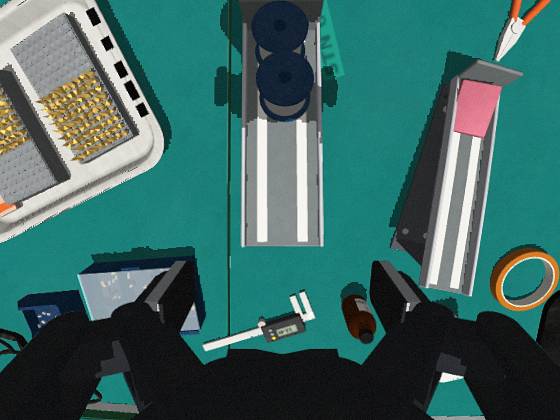

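View pics/s14.png

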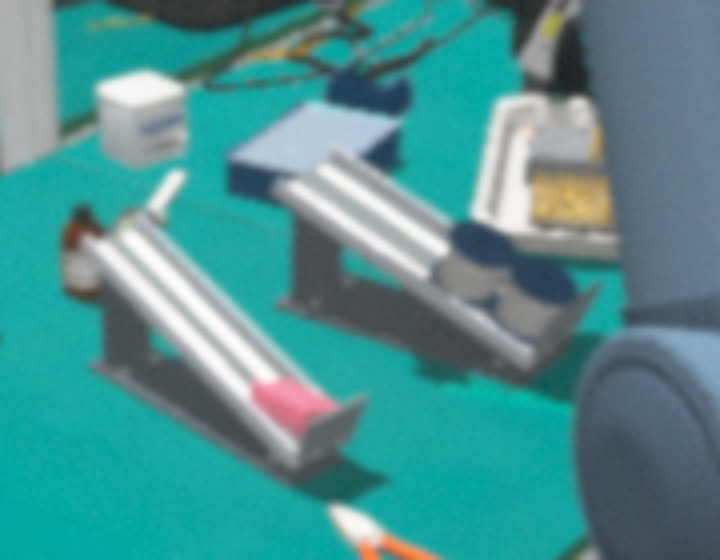

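```bash
python3 - <<'E'
import cv2,numpy as np
a=cv2.imread("pics/w14.png");b=cv2.imread("pics/w15.png")
d=cv2.absdiff(a,b)[0:130,240:330]; print(d.mean(),d.max(), cv2.absdiff(a,b)[130:240,240:330].mean())
from station import monitor,ticket; o=monitor.get_obs(); print(o["time"],o["wrist_force"])
print(ticket.close_job())
E
```

```text
9.586609686609687 189 11.802693602693603
21.025 [0.14047547 0.17014862 0.74632542]
the job is handed in; nothing more can be done
None
```

I loaded both blue reels into the wider lane and handed the job in at 21.0 s. I left the purple and turquoise look-alikes alone.

- **Order:** I set each reel upright near the upper end of the lane with light contact and released it. The first was at rest at the stop before I went to fetch the second.
- **Position check:** In the last wrist picture the first hub was at pixel (280,25) against a predicted (281,26). The second was at (284,77) against (281,80), so it lies about 3 mm to one side, still inside the lane and against the first. The scene picture shows both upright on the floor of the lane. The gripper was open and clear, about 13 cm above where it released the second reel.
- **Forces:** The largest wrist-force reading was about 25 N. It came when I pressed the first reel down to tilt it onto the slope; it barely tilted, so I eased off and then released it.
- **Inconclusive check:** I compared two pictures taken just before hand-in to see whether anything was still moving. They differed by about the same amount over the reels as over the empty lane, which suggests slight camera motion or image noise. That comparison therefore does not prove the reels had stopped.

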